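Draw the rolling pin out of its half-covered box

ROBOT

A 7-joint arm with a two-finger parallel gripper is mounted at the origin on a cart in front of the work surface, level with it; the furniture and walls round the work are solid. World frame = base frame: x ahead of the robot, y to its left, z up, the work surface at z = 0. Lengths are in m, angles in degrees, forces in N, time in s.
With the tool pointing down it reaches from about 0.4 to 0.875 m from the base axis. Payload 4.4 kg.
Tool frame: the origin (TCP) lies on the centre line of the jaws, within the pads' length; the fingertips stand 8 mm ahead of it and the grasp point (between the pads) lies 11 mm behind it (tcp_to_tips is the distance from the TCP to the fingertips, in m); z points along the fingers, y is the line along which they close (so a half turn about z gives the same grasp; the last joint's range is limited). The gripper opens to 85 mm and grips with 20 to 120 N. Pads are 22 mm wide; open, the fingers measure 114 mm over their backs; the gripper's body (76 mm by 85 mm) begins 54 mm behind the grasp point. The pads swing forward as they close: fully open they stand 13 mm farther back than shut.
Start: joints at [-3.77, 36.005, 2.206, 86.941, -1.547, 57.084, -1.146], TCP at [0.65, 0, 0.239] pointing down, gripper open.
Joint ranges: [-175.42, 175.42], [-21.48, 121.26], [-71.46, 75.88], [10.55, 141.38], [-63.04, 243.04], [13.31, 113.54], [-168.57, 168.57]. Speed limits (degrees/s): [147.25, 147.25, 180, 180, 180, 180, 180].

INTERFACE

Orientations are given as [roll, pitch, yaw] about the fixed x, y, z axes, in that order (R = Rz(yaw) Ry(pitch) Rx(roll)).
In Python, from cell import state, capture, get_calibration, job_done, tcp_to_tips gives the robot as it stands.
- The arm moves only by the tool arm_command, never from a script. Its argument "plan" is a list of rows, each a list of 3 entries, a list of its own where there are three numbers: the closure, from -1 (fully open) to 1 (shut), then the shift along the tool's x, y, z in mm, then the turn, a rotation vector about the tool's x, y, z in degrees. In form: [[claw, [dx, dy, dz], [rx, ry, rz]], ...]. A call has 1 to 12 rows; each row shifts and turns the commanded pose from where the row before left it, along the tool's axes as they then stand; what a row does not reach is not made up. A row lasts 1/12 s, in which the tool goes at most 41.7 mm and 7.16 degrees, less where a joint would pass 70% of its speed; a pose out of reach is approached as far as the arm can. A call with a gripper value outside its range is refused whole. The fingers move at their own pace and stop on an object; the grip force is fixed at half the most. Time passes only in rows, so rows that do not move let the fingers close. It gives the time, the measured TCP pose, the force, the opening and the grip force at its end, in the units of the state.
- state(): the state, without advancing time (a new reading comes with each control period).
- capture(name): name is "scene" or "side" or "wrist"; returns the picture (400x640x3 uint8, red, green, blue); there is no depth.
- get_calibration(name): a dict with "fov_y" (degrees; the focal length in pixels is half the picture's height over the tangent of half this angle, whatever the lens; pixels are square), "cx", "cy" (the principal point, pixels), "dist_coeffs" ([k1, k2, p1, p2, k3] as OpenCV has them; the pictures are not rectified), "position" and "rotation" of the camera in the world; the wrist camera has in their place "mount" (4x4, takes a point from camera to tool coordinates, whose origin is the TCP and whose axes are the flange's). Camera axes: x right, y down, z forward; pixel columns grow to the right and rows downward; lengths in m; the calibration is good to about 2 mm. A picture is of the moment at which its call begins: read the wrist's pose just before it. get_calibration takes no time and is no camera call.
- job_done(): hands the job in; it is judged then, once.
The state is a dict: "t": time; "joint_positions": joint angles; "qvel": joint speeds; "joint_torque": joint torques, N m; "position": TCP position; "orientation": TCP orientation; "contact_force": force on the tool from outside, world axes, zero at the start; "ft_torque": the same for the moment, N m; "width": finger opening in m; "grip_force": force on a finger pad.
Only numpy, scipy, OpenCV 4.12 (cv2) and the standard library are available. Lean on these libraries where they do the work, as an engineer would, in place of code of your own. Each camera call takes 0.05 s, during which the arm holds its last target. There are 200 camera calls.

TASK

The wooden rolling pin lies in the storage box under the two fixed end decks, and the opening between the decks is shorter than the pin: tilt the pin so that one end comes up first and draw it out slantwise through the opening. Carry it to the rolling board and finish while still gripping it: hold it there level and still, centred over the board and crosswise to the board's two raised strips, about a hand's breadth (10 cm) above the board and touching nothing but the gripper. Leave the cup, jar and bottle around the work where they are.

Things in the scene. Friction and masses are not known exactly. Their poses are not given: they have to be found in the camera images.
- pin_box: Low wooden box fixed to the table, 180 (x) x 364 (y) x 66 mm high; inside 160 x 344 mm. Origin: centre of its underside, on the table. Floor top 6 mm above the table, bare under the opening; under each deck two 8 mm round rails lie on the floor along y at x = +-12 mm, from 68 to 172 mm off the middle, cradling the pin.
- opening (a point): Centre of the box's opening, 66 mm above the table, level with the decks' tops; axes as the box's. Two fixed plywood decks, 6 mm thick (underside 60 mm above the table), cover the box beyond y = +75 and beyond y = -75 mm; the opening between them is 160 mm (x) by 150 mm (y).
- rolling_pin: Wooden rolling pin, about 110 g, 230 mm long: roller 28 mm thick and 180 mm long, a 16 mm thick, 25 mm long handle at each end. Origin: its centre, on its axis; y along it. It starts along the box's y, axis 23 mm above the table, centre within 10 mm of the middle of the opening, both ends under the decks. Grip it across the roller from above.
- pin_end_a (a point): Tip of the pin's handle at its +y end, on the axis (115 mm from the centre).
- pin_end_b (a point): Tip of the pin's handle at its -y end, on the axis (115 mm from the centre).
- roll_board: Plywood rolling board fixed to the table, 200 (x) x 170 (y) x 12 mm. Origin: centre of its underside, on the table; z up. Two dark strips, 10 mm wide, tops 18 mm above the table, run along its x at y = +-48 mm; the pin belongs along the board's y, across both. Board and box lie left and right, either way round.
- water_cup: Plain open cup, 85 mm wide, 93 mm high, standing behind the work; origin under its centre. Leave alone.
- paint_bottle_0: Paint bottle with a white nozzle, 42 mm wide, 125 mm high, standing behind the work; origin under its centre. Leave alone.
- ink_jar: Round black-capped jar, 54 mm wide, 57 mm high, standing behind the work; origin under its centre. Leave alone.
Mind the look-alikes: they are no part of the job. Several things have the shape of the rolling_pin; the one meant has the colours described above.

How it is judged:
By the outcome, as a careful person would: the job done as asked, in the order asked, and still so for the second after the job is handed in, while the arm keeps its last pose, push and grip.
It also fails if it takes over 53 s, if anything falls off the work surface, if the arm or the gripper's body presses on something with over 40 N, if the wrist force passes 120 N, or if a joint passes its speed limit or range.

## Working session

There is one attempt and no reset: what is moved stays moved. The work goes in short steps, Python scripts to look and compute and a tool call to move; the robot and the scene stay as the last step left them, time stands still between calls to the robot, and variables do not carry over. Pictures are saved under pics/ and viewed, at most 10 in all, crops included, and the job is handed in when it is done.

Besides the shell and the picture viewer there is one more tool, called after ">>>" by a JSON object that holds its "api" and its "payload". arm_command: Moves the arm, as the interface text tells. Its arguments: {"type":"object","properties":{"plan":{"type":"array","items":{"type":"array"}}},"required":["plan"]}

```bash
ls; mkdir -p pics
python3 - <<'E'
from cell import *
import cv2,numpy as np
s=state();print(s)
for n in("scene","side","wrist"):
    c=get_calibration(n);print(n,c)
    cv2.imwrite(f"pics/{n}0.png",cv2.cvtColor(capture(n),cv2.COLOR_RGB2BGR))
E
```

```text
pics
{'t': 0.0, 'joint_positions': array([-3.76974214, 36.05797866,  2.20057101, 86.99552921, -1.5490205 ,
       57.08425829, -1.147468  ]), 'qvel': array([ 0.03133429,  0.0393721 , -0.09505288, -0.10787456,  0.04503999,
        0.06101744, -0.00712209]), 'joint_torque': array([-1.11932164e-03, -5.63405585e+01,  1.22606792e+00, -1.93450052e+01,
        1.09587883e-02,  1.05136272e-02, -8.84369996e-06]), 'position': array([6.49392572e-01, 5.61759273e-05, 2.38401658e-01]), 'orientation': array([-1.79891809e+02, -1.49736063e-03,  8.99986417e+01]), 'contact_force': array([ 0.48267518, -0.04171436,  0.13451482]), 'ft_torque': array([0.03323905, 0.00378053, 0.01330035]), 'grip_force': 0.0, 'width': 0.08506120790976435}
scene {'fov_y': 57.47262025449529, 'cx': 319.712498737388, 'cy': 196.94825102013803, 'dist_coeffs': array([-0.01533855,  0.        ,  0.        ,  0.        ,  0.        ]), 'position': array([-0.38919464,  0.79172354,  0.64772966]), 'rotation': array([-114.94341554,    1.47332372, -124.57184693])}
side {'fov_y': 43.50523190920293, 'cx': 324.7684521791688, 'cy': 199.17079890325013, 'dist_coeffs': array([0.00224142, 0.        , 0.        , 0.        , 0.        ]), 'position': array([1.59318645, 1.14663466, 0.76430644]), 'rotation': array([-116.08709281,   -0.20339511,  137.40217092])}
wrist {'fov_y': 69.21639486507776, 'cx': 318.609909079468, 'cy': 196.4654621861473, 'dist_coeffs': array([-0.05248154,  0.        ,  0.        ,  0.        ,  0.        ]), 'mount': array([[-8.29945128e-04, -9.62366782e-01, -2.71752623e-01,
         6.95359696e-02],
       [ 9.99998800e-01, -1.15418772e-03,  1.03332135e-03,
        -4.79618274e-04],
       [-1.30808768e-03, -2.71751439e-01,  9.62366585e-01,
        -1.35489782e-01],
       [ 0.00000000e+00,  0.00000000e+00,  0.00000000e+00,
         1.00000000e+00]])}
```

View pics/scene0.png

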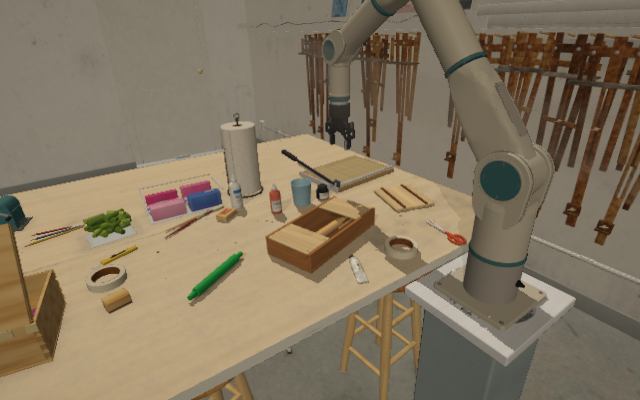

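View pics/side0.png

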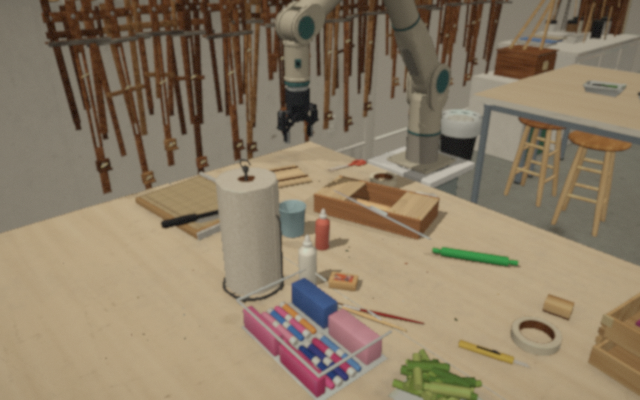

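View pics/wrist0.png

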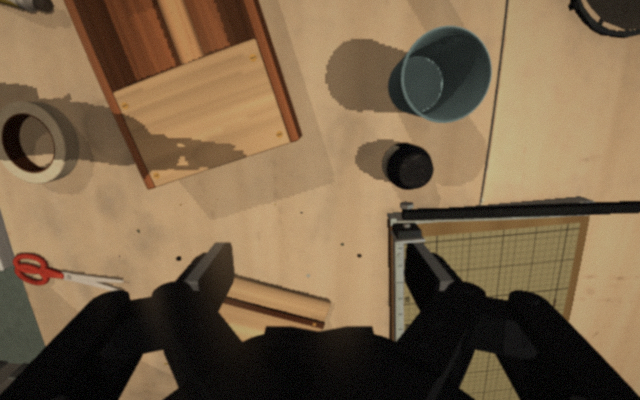

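The wooden pin lies in the box at scene (320,232). The green rolling-pin shape at scene (215,275) / side (475,257) is a look-alike: wrong colour and outside the box. The board is at scene (404,197). In the wrist view its edge is at (270,300) and the box's near deck is at (220,120). I'll get wrist views over the board first, then the box.

>>> {"api": "arm_command", "payload": {"plan": [[-1,[-33,-9,-12],[0,0,0]],[-1,[-33,-9,-12],[0,0,0]],[-1,[-33,-9,-12],[0,0,0]],[-1,[-33,-9,-12],[0,0,0]],[-1,[-33,-9,-12],[0,0,0]],[-1,[-33,-9,-12],[0,0,0]],[-1,[0,0,0],[0,0,0]],[-1,[0,0,0],[0,0,0]],[-1,[0,0,0],[0,0,0]]]}}

```text
t: 0.9
position: [0.596, -0.1972, 0.3109]
orientation: [-180.0, -0.1, 90.0]
contact_force: [0.4, 0.9, 0.2]
width: 0.0853
grip_force: 0.0
```

```bash
cat > h.py <<'E'
from cell import *
import cv2,numpy as np,pickle
from scipy.spatial.transform import Rotation as R
def eul(o): return R.from_euler('xyz',o,degrees=True).as_matrix()
def snap(n,tag):
    s=state(); im=capture(n); c=get_calibration(n)
    if n=='wrist':
        T=np.eye(4);T[:3,:3]=eul(s['orientation']);T[:3,3]=s['position'];M=T@c['mount']
        Rc,p=M[:3,:3],M[:3,3]
    else: Rc,p=eul(c['rotation']),np.array(c['position'])
    f=200/np.tan(np.radians(c['fov_y']/2))
    K=np.array([[f,0,c['cx']],[0,f,c['cy']],[0,0,1]])
    pickle.dump((K,c['dist_coeffs'],Rc,p),open(f'pics/{tag}.pkl','wb'))
    cv2.imwrite(f'pics/{tag}.png',cv2.cvtColor(im,cv2.COLOR_RGB2BGR));return s
def load(tag): return pickle.load(open(f'pics/{tag}.pkl','rb'))
def proj(tag,P):
    K,d,Rc,p=load(tag);q=(np.atleast_2d(P)-p)@Rc
    return cv2.projectPoints(q,np.zeros(3),np.zeros(3),K,d)[0][:,0]
def ray(tag,uv):
    K,d,Rc,p=load(tag)
    u=cv2.undistortPoints(np.array(uv,float).reshape(-1,1,2),K,d)[:,0]
    return p,np.c_[u,np.ones(len(u))]@Rc.T
def onz(tag,uv,z):
    p,r=ray(tag,uv);return p+r*((z-p[2])/r[:,2])[:,None]
E
python3 - <<'E'
from h import *
print(snap('wrist','w1')['position']); snap('scene','s1'); snap('side','d1')
E
```

```text
[ 0.59595468 -0.1972161   0.3109047 ]
```

>>> {"api": "arm_command", "payload": {"plan": [[-1,[37,-9,0],[0,0,0]],[-1,[37,-9,0],[0,0,0]],[-1,[37,-9,0],[0,0,0]],[-1,[37,-9,0],[0,0,0]],[-1,[37,-9,0],[0,0,0]],[-1,[37,-9,0],[0,0,0]],[-1,[37,-9,0],[0,0,0]],[-1,[37,-9,0],[0,0,0]],[-1,[37,-9,0],[0,0,0]],[-1,[0,0,0],[0,0,0]],[-1,[0,0,0],[0,0,0]],[-1,[0,0,0],[0,0,0]]]}}

```text
t: 2.05
position: [0.5148, 0.1354, 0.3111]
orientation: [-180.0, 0.0, 90.1]
contact_force: [0.1, -0.4, 0.6]
width: 0.0852
grip_force: 0.0
```

Run:
```python
from h import *
print(snap('wrist','w2')['position'])
```

```text
[0.51479122 0.13540155 0.31106396]
```

>>> {"api": "arm_command", "payload": {"plan": [[-1,[25,0,0],[0,0,0]],[-1,[25,0,0],[0,0,0]],[-1,[25,0,0],[0,0,0]],[-1,[25,0,0],[0,0,0]],[-1,[0,0,0],[0,0,0]],[-1,[0,0,0],[0,0,0]],[-1,[0,0,0],[0,0,0]]]}}

```text
t: 2.68
position: [0.5156, 0.233, 0.3111]
orientation: [-180.0, 0.1, 89.9]
contact_force: [-0.1, -0.2, 0.6]
width: 0.0854
grip_force: 0.0
```

Run:
```python
from h import *
print(snap('wrist','w3')['position'])
a=cv2.imread('pics/w2.png');b=cv2.imread('pics/w3.png')
cv2.imwrite('pics/w23.png',np.vstack([a[:300],b[:300]]))
```

```text
[0.51556328 0.2329745  0.31105366]
```

View pics/w23.png

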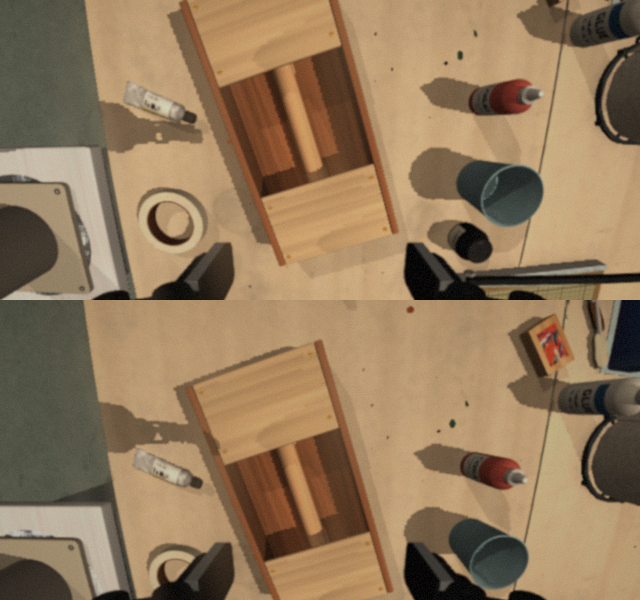

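View pics/w1.png

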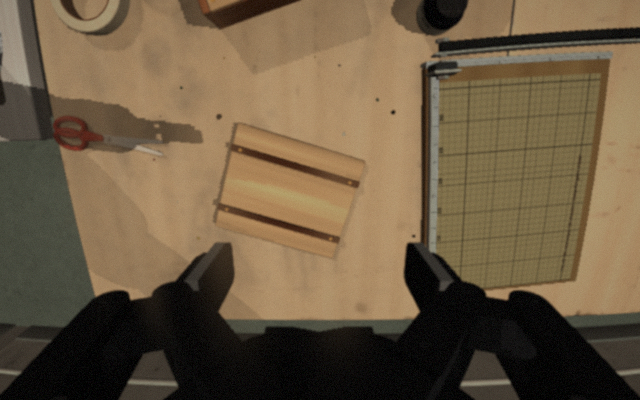

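w2 (top) shows the plain wooden pin under the opening, running from (287,66) to (315,170). In w3 it runs from (285,140) to (314,233). The board in w1 has corners at (236,124), (365,160), (334,258) and (215,221). One enlarged crop will confirm the pin and refine the pixels.

Run:
```python
from h import *
a=cv2.imread('pics/w2.png')[40:190,205:390];b=cv2.imread('pics/w3.png')[110:260,205:390]
r=lambda i:cv2.resize(i,None,fx=4,fy=4,interpolation=cv2.INTER_CUBIC)[:,:]
f=lambda i:cv2.resize(i,(400,324),interpolation=cv2.INTER_CUBIC)
cv2.imwrite('pics/c1.png',r(a));
```

```text
(no output)
```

View pics/c1.png

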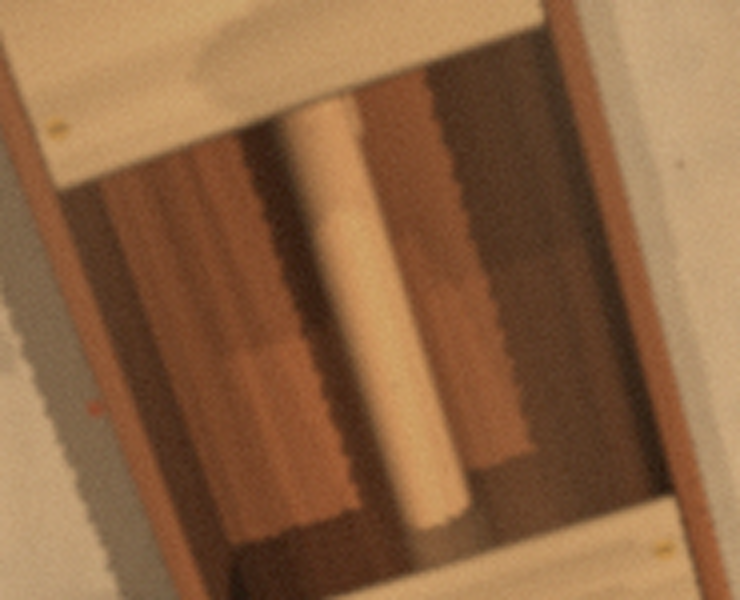

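The crop confirms a plain, pale wooden roller about 28 mm thick, under the opening with its ends under the decks, so it is the pin. Its axis runs from crop (322,120) to (440,515). Now I fit the poses and check an overlay in other views.

```bash
cat > fit.py <<'E'
from h import *
from scipy.optimize import least_squares
def tf(q,P): 
    c,s=np.cos(q[2]),np.sin(q[2]);P=np.array(P,float)
    return np.c_[q[0]+c*P[:,0]-s*P[:,1],q[1]+s*P[:,0]+c*P[:,1],P[:,2]]
bb=lambda x,y,z:[[-x,y,z],[x,y,z],[x,-y,z],[-x,-y,z]]
E
python3 - <<'E'
from fit import *
# opening
o=onz('w2',[(220.5,87),(341.25,46.75),(373.75,164.25)],.066);print('open',o,np.linalg.norm(o[0]-o[1]),np.linalg.norm(o[1]-o[2]))
f=lambda q:(proj('w2',tf(q,bb(.08,.075,.066)[:3]))-[(220.5,87),(341.25,46.75),(373.75,164.25)]).ravel()
q=least_squares(f,[.5,.19,.35]);box=q.x;print('box',box,np.degrees(box[2]),q.fun)
bp=[(236,124),(365,160),(334,258),(215,221)]
b=onz('w1',bp,.012);print('board',b,[np.linalg.norm(b[i]-b[(i+1)%4]) for i in range(4)])
f=lambda q:(proj('w1',tf(q,bb(.1,.085,.012)))-bp).ravel()
q=least_squares(f,[.58,-.2,-.25]);brd=q.x;print('board',brd,np.degrees(brd[2]),q.fun)
# pin axis heights: compare w2 and w3 by z
for z in(.010,.023,.036):
    A=onz('w2',[(285.5,70),(315,168.8)],z);B=onz('w3',[(285,140),(314,233)],z)
    d=A[1]-A[0];d/=np.linalg.norm(d);print(z,A.round(4).tolist(),'ang',np.degrees(np.arctan2(-d[0],d[1])),'B off axis',[float(np.cross(d[:2],(x-A[0])[:2])) for x in B])
np.save('box.npy',box);np.save('brd.npy',brd)
# overlays
def draw(tag,cr,k):
    im=cv2.imread(f'pics/{tag}.png');x0,y0,x1,y1=cr
    im=cv2.resize(im[y0:y1,x0:x1],None,fx=k,fy=k,interpolation=cv2.INTER_CUBIC)
    def pl(P,c):
        u=((proj(tag,P)-[x0,y0]+.5)*k).astype(int);cv2.polylines(im,[u],True,c,1)
    pl(tf(box,bb(.08,.075,.066)),(0,0,255));pl(tf(box,bb(.09,.182,.066)),(255,0,0))
    pl(tf(brd,bb(.1,.085,.012)),(0,0,255));pl(tf(brd,[[-.1,.048,.018],[.1,.048,.018]]),(0,255,0));pl(tf(brd,[[-.1,-.048,.018],[.1,-.048,.018]]),(0,255,0))
    return cv2.resize(im,(400,300))
cv2.imwrite('pics/ov.png',np.vstack([np.hstack([draw('w3',(190,30,400,300),3),draw('w1',(190,100,390,280),3)]),np.hstack([draw('s1',(250,180,450,280),4),draw('d1',(250,150,450,260),4)])]))
E
```

```text
open [[0.39212697 0.23917299 0.066     ]
 [0.54181869 0.28495622 0.066     ]
 [0.58779431 0.14174836 0.066     ]] 0.15653663378632593 0.1504069483843612
box [0.48899409 0.19020613 0.29748255] 17.044494702343886 [-1.22425033  0.61303234  1.396562   -0.35199894 -0.24050639 -0.15106259]
board [[ 0.47489404 -0.13950338  0.012     ]
 [ 0.66580779 -0.19289397  0.012     ]
 [ 0.6212972  -0.35607103  0.012     ]
 [ 0.42936487 -0.29066586  0.012     ]] [np.float64(0.1982387808672218), np.float64(0.16913883414884742), np.float64(0.20277044751267453), np.float64(0.15787020384749234)]
board [ 0.54755557 -0.24531084 -0.28971375] -16.59937509033639 [ 0.55275712 -2.95967354  1.24525626 -0.31084753 -1.31364521 -0.39572197
 -0.70861121  4.38261493]
0.01 [[0.468, 0.2663, 0.01], [0.5092, 0.1253, 0.01]] ang -163.7098693574264 B off axis [-0.0022676839927337424, -0.003790810685193255]
0.023 [[0.4694, 0.2645, 0.023], [0.5094, 0.1276, 0.023]] ang -163.7098693574264 B off axis [-0.0013540472884916387, -0.0028318050748581125]
0.036 [[0.4708, 0.2626, 0.036], [0.5095, 0.13, 0.036]] ang -163.7098693574264 B off axis [-0.0004404105842496038, -0.001872799464522859]<stdin>:13: DeprecationWarning: Arrays of 2-dimensional vectors are deprecated. Use arrays of 3-dimensional vectors instead. (deprecated in NumPy 2.0)
```

View pics/ov.png

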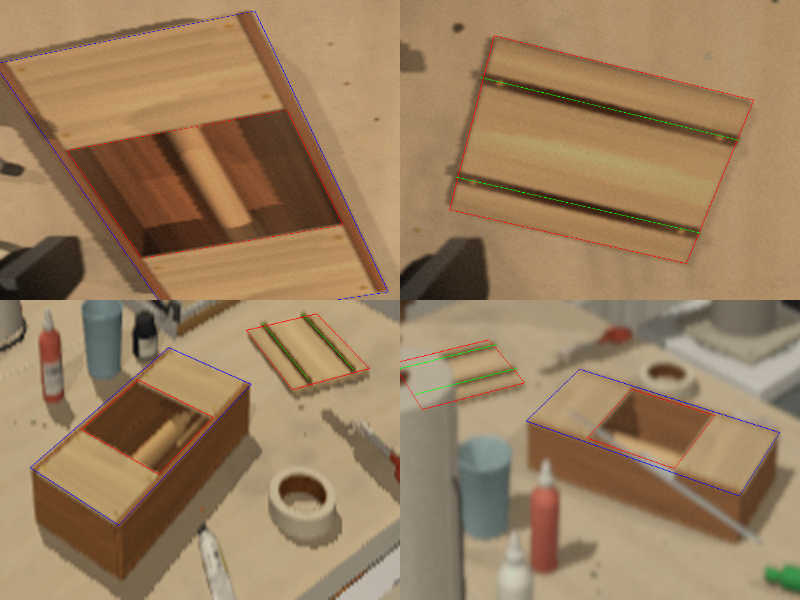

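The overlay fits in all four views. The box is at (0.489, 0.190), yaw 17.0°. The board is at (0.548, −0.245), yaw −16.6°. The pin axis passes through (0.489, 0.196) at 16.3–17°, and the height check agrees within measurement error. I'll go above the grip point and grip about 15 mm to the +y side of the opening's middle.

>>> {"api": "arm_command", "payload": {"plan": [[-1,[-14,-14.5,30],[0,0,0]],[-1,[-14,-14.5,30],[0,0,0]],[-1,[0,0,30],[0,0,-5.6]],[-1,[0,0,30],[0,0,-5.6]],[-1,[0,0,30],[0,0,-5.6]],[-1,[0,0,30],[0,0,0]],[-1,[0,0,20],[0,0,0]],[-1,[0,0,0],[0,0,0]],[-1,[0,0,0],[0,0,0]],[-1,[0,0,0],[0,0,0]]]}}

```text
t: 3.57
position: [0.4872, 0.2065, 0.1125]
orientation: [179.9, 0.0, 106.7]
contact_force: [-0.1, 0.3, -0.5]
width: 0.0854
grip_force: 0.0
```

Run:
```python
from h import *
s=snap('wrist','w4');print(s['position'],s['orientation'])
p=s['position'];Rt=eul(s['orientation'])
print('to grip, tool mm',(Rt.T@(np.array([.4867,.2052,.019])-p)*1e3).round(1))
# where pin axis edges appear
```

```text
[0.48717672 0.20652807 0.1125342 ] [1.79885070e+02 8.20537831e-03 1.06712740e+02]
to grip, tool mm [-1.1 -1.  93.5]
```

View pics/w4.png

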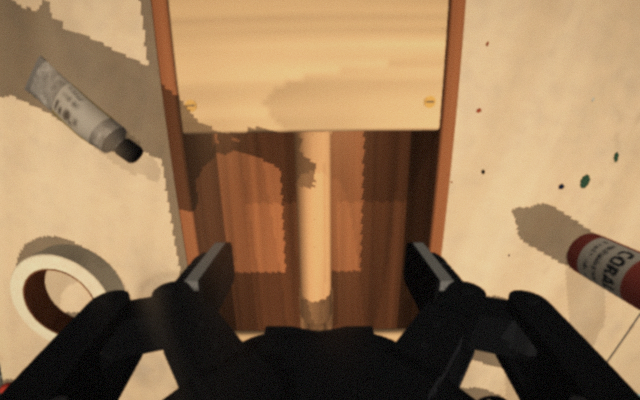

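The fingers straddle the pin: it sits at x≈315 and the jaw middle at ≈318. Yaw is parallel and the fingers are clear of the walls. I'll descend and close.

>>> {"api": "arm_command", "payload": {"plan": [[-1,[-1,-1.5,25],[0,0,0]],[-1,[0,0,25],[0,0,0]],[-1,[0,0,25],[0,0,0]],[-1,[0,0,18],[0,0,0]],[-1,[0,0,0],[0,0,0]],[-1,[0,0,0],[0,0,0]],[1,[0,0,0],[0,0,0]],[1,[0,0,0],[0,0,0]],[1,[0,0,0],[0,0,0]],[1,[0,0,0],[0,0,0]],[1,[0,0,0],[0,0,0]],[1,[0,0,0],[0,0,0]]]}}

```text
t: 4.62
position: [0.4834, 0.2052, 0.0192]
orientation: [-179.9, 0.0, 106.8]
contact_force: [-3.4, -1.1, 10.9]
width: 0.0264
grip_force: 58.3
```

>>> {"api": "arm_command", "payload": {"plan": [[1,[0,0,0],[0,0,0]],[1,[0,0,0],[0,0,0]],[1,[0,0,0],[0,0,0]],[1,[0,0,0],[0,0,0]]]}}

```text
t: 4.95
position: [0.4834, 0.2051, 0.0192]
orientation: [-179.9, 0.0, 106.8]
contact_force: [-3.5, -0.7, 9.6]
width: 0.026
grip_force: 58.3
```

>>> {"api": "arm_command", "payload": {"plan": [[1,[0,0,-3],[0,0,0]],[1,[0,0,-4],[0,0,0]],[1,[0,0,0],[0,0,0]],[1,[-8,0,0],[0,0,0]],[1,[-8,0,0],[0,0,0]],[1,[-8,0,0],[0,0,0]],[1,[-6,0,0],[0,0,0]],[1,[0,0,0],[0,0,0]],[1,[0,0,0],[0,0,0]]]}}

```text
t: 5.7
position: [0.4937, 0.176, 0.0252]
orientation: [-180.0, 0.0, 106.7]
contact_force: [-0.8, 0.4, -1.9]
width: 0.0259
grip_force: 59.0
```

Run:
```python
from h import *
a=[]
for n,t in(('wrist','w5'),('scene','s5'),('side','d5')): s=snap(n,t)
w=cv2.imread('pics/w5.png');c=cv2.resize(cv2.imread('pics/s5.png')[180:280,255:395],(700,500)) if 0 else cv2.resize(cv2.imread('pics/s5.png')[185:275,255:385],(390,270),interpolation=2)
d=cv2.resize(cv2.imread('pics/d5.png')[160:250,300:430],(390,270),interpolation=2)
cv2.imwrite('pics/m5.png',np.vstack([np.hstack([c,d]),np.hstack([w[:300],np.zeros((300,140,3),np.uint8)])]))
```

```text
(no output)
```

View pics/m5.png

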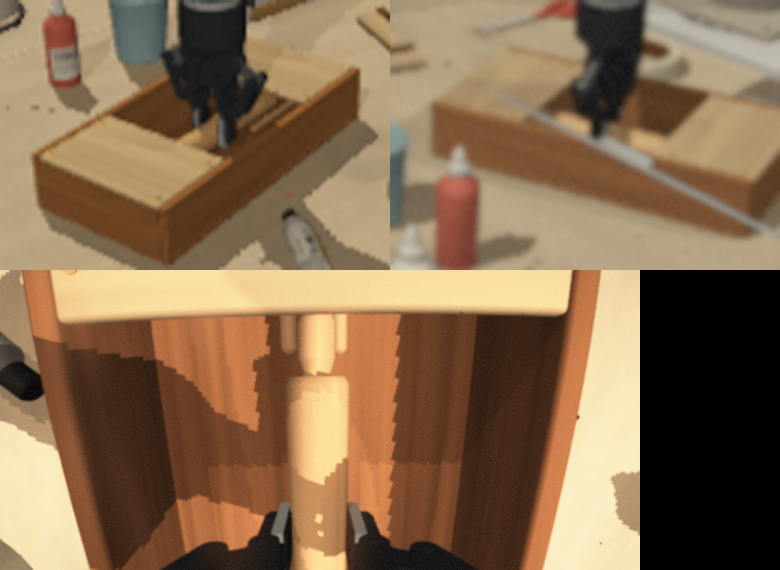

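The pin is held and has moved back. Its +y roller end and handle now show in the wrist view, with the shoulder at (318,106). From that I locate the pin's centre in the tool.

Run:
```python
from h import *
box=np.load('box.npy')
s=state();Rt=eul(s['orientation']);p=s['position'];print(p)
for z in(.030,.037,.044):
    q=onz('w5',[(318,107)],z)[0];t=Rt.T@(q-p);print(z,'tool',(t*1e3).round(1),'centre at tool x',t[0]*1e3-90)
u=np.array([-np.sin(box[2]),np.cos(box[2])]);print('tcp s',(p[:2]-box[:2])@u*1e3)
```

```text
[0.4934362  0.1774212  0.02529303]
0.03 tool [71.5 -0.3 -4.7] centre at tool x -18.46092761159288
0.037 tool [ 71.4  -0.3 -11.7] centre at tool x -18.63309288268458
0.044 tool [ 71.2  -0.3 -18.7] centre at tool x -18.805258153776336
tcp s -13.525433056776777
```

Run:
```python
import numpy as np
W=[(-13.5,29.3,0),(-28.5,31,0),(-28.5,42,5),(-28.5,48.5,10),(-28.5,54,14),(-18.5,59,17),(-8.5,65,20),(1.5,75,25),(11.5,86,30),(26.5,100,35),(36.5,108,35),(51.5,118,35)]
P=[W[0]]
for a,b in zip(W,W[1:]):
    a,b=np.array(a),np.array(b); P+= [tuple((a+b)/2),tuple(b)]
def tcp(w):
    t=np.radians(w[2]);return np.array([w[0]+4*np.sin(t),w[1]-4*np.cos(t)])
for a,b in zip(P,P[1:]):
    d=tcp(b)-tcp(a);t=np.radians(a[2]);c,s=np.cos(t),np.sin(t)
    print(f"[1,[{d[0]*c+d[1]*s:.1f},0,{d[0]*s-d[1]*c:.1f}],[0,{b[2]-a[2]:.1f},0]],  # ->",b)
```

```text
[1,[-7.5,0,-0.8],[0,0.0,0]],  # -> (np.float64(-21.0), np.float64(30.15), np.float64(0.0))
[1,[-7.5,0,-0.9],[0,0.0,0]],  # -> (np.float64(-28.5), np.float64(31.0), np.float64(0.0))
[1,[0.2,0,-5.5],[0,2.5,0]],  # -> (np.float64(-28.5), np.float64(36.5), np.float64(2.5))
[1,[0.4,0,-5.5],[0,2.5,0]],  # -> (np.float64(-28.5), np.float64(42.0), np.float64(5.0))
[1,[0.5,0,-3.2],[0,2.5,0]],  # -> (np.float64(-28.5), np.float64(45.25), np.float64(7.5))
[1,[0.6,0,-3.2],[0,2.5,0]],  # -> (np.float64(-28.5), np.float64(48.5), np.float64(10.0))
[1,[0.6,0,-2.7],[0,2.0,0]],  # -> (np.float64(-28.5), np.float64(51.25), np.float64(12.0))
[1,[0.7,0,-2.7],[0,2.0,0]],  # -> (np.float64(-28.5), np.float64(54.0), np.float64(14.0))
[1,[5.6,0,-1.2],[0,1.5,0]],  # -> (np.float64(-23.5), np.float64(56.5), np.float64(15.5))
[1,[5.6,0,-1.1],[0,1.5,0]],  # -> (np.float64(-18.5), np.float64(59.0), np.float64(17.0))
[1,[5.8,0,-1.4],[0,1.5,0]],  # -> (np.float64(-13.5), np.float64(62.0), np.float64(18.5))
[1,[5.8,0,-1.3],[0,1.5,0]],  # -> (np.float64(-8.5), np.float64(65.0), np.float64(20.0))
[1,[6.6,0,-3.0],[0,2.
[... 171 characters left out ...]
,[0,2.5,0]],  # -> (np.float64(6.5), np.float64(80.5), np.float64(27.5))
[1,[7.1,0,-2.6],[0,2.5,0]],  # -> (np.float64(11.5), np.float64(86.0), np.float64(30.0))
[1,[10.2,0,-2.3],[0,2.5,0]],  # -> (np.float64(19.0), np.float64(93.0), np.float64(32.5))
[1,[10.3,0,-1.9],[0,2.5,0]],  # -> (np.float64(26.5), np.float64(100.0), np.float64(35.0))
[1,[6.4,0,-0.4],[0,0.0,0]],  # -> (np.float64(31.5), np.float64(104.0), np.float64(35.0))
[1,[6.4,0,-0.4],[0,0.0,0]],  # -> (np.float64(36.5), np.float64(108.0), np.float64(35.0))
[1,[9.0,0,0.2],[0,0.0,0]],  # -> (np.float64(44.0), np.float64(113.0), np.float64(35.0))
[1,[9.0,0,0.2],[0,0.0,0]],  # -> (np.float64(51.5), np.float64(118.0), np.float64(35.0))
```

>>> {"api": "arm_command", "payload": {"plan": [[1,[-7.5,0,-1],[0,0,0]],[1,[-7.5,0,-1],[0,0,0]],[1,[0,0,0],[0,0,0]],[1,[0,0,-5.5],[0,2.5,0]],[1,[0.5,0,-5.5],[0,2.5,0]],[1,[0.5,0,-3],[0,2.5,0]],[1,[0.5,0,-3],[0,2.5,0]],[1,[0.5,0,-2.5],[0,2,0]],[1,[0.5,0,-2.5],[0,2,0]],[1,[0,0,0],[0,0,0]],[1,[0,0,0],[0,0,0]]]}}

```text
t: 6.77
position: [0.498, 0.162, 0.0493]
orientation: [-180.0, -14.0, 106.7]
contact_force: [-0.2, 0.3, -2.4]
width: 0.0261
grip_force: 59.0
```

>>> {"api": "arm_command", "payload": {"plan": [[1,[5.5,0,-1],[0,1.5,0]],[1,[5.5,0,-1],[0,1.5,0]],[1,[6,0,-1.5],[0,1.5,0]],[1,[6,0,-1.5],[0,1.5,0]],[1,[6.5,0,-3],[0,2.5,0]],[1,[6.5,0,-3],[0,2.5,0]],[1,[7,0,-3],[0,2.5,0]],[1,[7,0,-2.5],[0,2.5,0]],[1,[0,0,0],[0,0,0]],[1,[0,0,0],[0,0,0]]]}}

```text
t: 7.6
position: [0.4858, 0.2021, 0.0817]
orientation: [-180.0, -29.9, 106.8]
contact_force: [-0.3, -0.1, -1.5]
width: 0.0259
grip_force: 59.0
```

>>> {"api": "arm_command", "payload": {"plan": [[1,[10,0,-2],[0,2.5,0]],[1,[10,0,-2],[0,2.5,0]],[1,[6.5,0,-0.5],[0,0,0]],[1,[6.5,0,-0.5],[0,0,0]],[1,[9,0,0],[0,0,0]],[1,[9,0,0],[0,0,0]],[1,[5,0,2],[0,0,0]],[1,[0,0,0],[0,0,0]],[1,[0,0,0],[0,0,0]]]}}

```text
t: 8.35
position: [0.4726, 0.2458, 0.116]
orientation: [180.0, -35.0, 106.9]
contact_force: [-0.5, -0.2, -2.8]
width: 0.0262
grip_force: 59.0
```

>>> {"api": "arm_command", "payload": {"plan": [[1,[18,0,-26],[0,0,0]],[1,[18,0,-26],[0,0,0]],[1,[18,0,-26],[0,0,0]],[1,[18,0,-26],[0,0,0]],[1,[0,0,-10],[0,-5,0]],[1,[0,0,0],[0,-5,0]],[1,[0,0,0],[0,-5,0]],[1,[0,0,0],[0,-5,0]],[1,[0,0,0],[0,-5,0]],[1,[0,0,0],[0,-5,0]],[1,[0,0,0],[0,-5,0]],[1,[0,0,0],[0,0,0]]]}}

```text
t: 9.35
position: [0.4725, 0.2446, 0.2513]
orientation: [179.9, -0.0, 107.3]
contact_force: [-1.3, 0.8, -1.4]
width: 0.026
grip_force: 59.3
```

Run:
```python
from h import *
b=np.load('brd.npy');s=snap('wrist','w6');print(s['position'],s['orientation'],s['width'])
y=np.array([-np.sin(b[2]),np.cos(b[2]),0]);t=np.r_[b[:2],.115]+.0186*y
Rt=eul(s['orientation']);print('target tcp',t,'delta tool',(Rt.T@(t-s['position'])*1e3).round(1),'rz',s['orientation'][2]-(90+np.degrees(b[2])))
```

```text
[0.47253348 0.24461298 0.25126286] [ 1.79902903e+02 -2.57111573e-02  1.07324803e+02] 0.026001283797048858
target tcp [ 0.55286918 -0.22748598  0.115     ] delta tool [-474.7  -64.1  135.9] rz 33.924178305400346
```

>>> {"api": "arm_command", "payload": {"plan": [[1,[-20,-3,0],[0,0,0]],[1,[-33,-4.5,0],[0,0,0]],[1,[-33,-4.5,0],[0,0,0]],[1,[-33,-4.5,0],[0,0,0]],[1,[-33,-4.5,0],[0,0,0]],[1,[-33,-4.5,0],[0,0,0]],[1,[-33,-4.5,0],[0,0,0]],[1,[-33,-4.5,0],[0,0,0]],[1,[-33,-4.5,0],[0,0,0]],[1,[-33,-4.5,0],[0,0,0]],[1,[-33,-4.5,0],[0,0,0]],[1,[-33,-4.5,0],[0,0,0]]]}}

```text
t: 10.4
position: [0.5339, -0.1468, 0.2497]
orientation: [-180.0, -0.1, 106.6]
contact_force: [0.6, -0.4, -0.6]
width: 0.0261
grip_force: 59.3
```

>>> {"api": "arm_command", "payload": {"plan": [[1,[-33,-4.5,0],[0,0,0]],[1,[-33,-4.5,0],[0,0,0]],[1,[-20,-3,0],[0,0,0]],[1,[0,0,10],[0,0,5]],[1,[0,0,10],[0,0,5]],[1,[0,0,10],[0,0,5]],[1,[0,0,10],[0,0,5]],[1,[0,0,10],[0,0,5]],[1,[0,0,10],[0,0,5]],[1,[0,0,10],[0,0,4]],[1,[0,0,0],[0,0,0]],[1,[0,0,0],[0,0,0]]]}}

```text
t: 11.4
position: [0.547, -0.2301, 0.1795]
orientation: [-179.9, -0.1, 72.7]
contact_force: [0.8, 0.1, -0.9]
width: 0.0262
grip_force: 59.4
```

```bash
cat > t.py <<'E'
from h import *
b=np.load('brd.npy');s=snap('wrist','w7');snap('scene','s7');snap('side','d7');print(s['position'],s['orientation'],s['width'],s['t'])
y=np.array([-np.sin(b[2]),np.cos(b[2]),0]);t=np.r_[b[:2],.115]+.0186*y
Rt=eul(s['orientation']);print('delta tool',(Rt.T@(t-s['position'])*1e3).round(1),'rz',s['orientation'][2]-(90+np.degrees(b[2])))
E
python3 t.py
```

```text
[ 0.54698365 -0.23014898  0.17951059] [-1.79870035e+02 -5.59585846e-02  7.27318415e+01] 0.026235772115103556 11.4
delta tool [ 4.2  5.  64.5] rz -0.6687833598458468
```

>>> {"api": "arm_command", "payload": {"plan": [[1,[4,5,15],[0,0,-0.7]],[1,[0,0,20],[0,0,0]],[1,[0,0,20],[0,0,0]],[1,[0,0,9],[0,0,0]],[1,[0,0,0],[0,0,0]],[1,[0,0,0],[0,0,0]],[1,[0,0,0],[0,0,0]],[1,[0,0,0],[0,0,0]]]}}

```text
t: 12.22
position: [0.5555, -0.2265, 0.1179]
orientation: [179.9, 0.0, 73.5]
contact_force: [0.1, -0.0, -0.6]
width: 0.0263
grip_force: 59.4
```

```bash
python3 t.py
python3 - <<'E'
from fit import *
b=np.load('brd.npy');im=[]
def seg(c,z,tag,im,o,k,col):
    u=((proj(tag,tf(b,c))-o+.5)*k).astype(int);cv2.polylines(im,[u],True,col,1)
for t,(x0,y0,x1,y1),k in(('s7',(350,120,480,220),3),('d7',(230,100,360,200),3),('w7',(140,0,500,300),1)):
    i=cv2.imread(f'pics/{t}.png')[y0:y1,x0:x1];i=cv2.resize(i,None,fx=k,fy=k,interpolation=2)
    o=np.array([x0,y0]);seg([[0,-.115,.119],[0,.115,.119]],0,t,i,o,k,(0,0,255));seg(bb(.014,.09,.119),0,t,i,o,k,(0,255,0));seg(bb(.1,.085,.012),0,t,i,o,k,(255,0,0))
    im.append(cv2.resize(i,(390,300)))
cv2.imwrite('pics/m7.png',np.vstack([np.hstack(im[:2]),np.hstack([im[2],im[2]*0])]))
E
```

```text
[ 0.55547503 -0.22648122  0.11785277] [1.79854306e+02 1.89711319e-03 7.34993196e+01] 0.026262651656766323 12.2167
delta tool [-1.7 -2.2  2.8] rz 0.09869466141279304
```

View pics/m7.png

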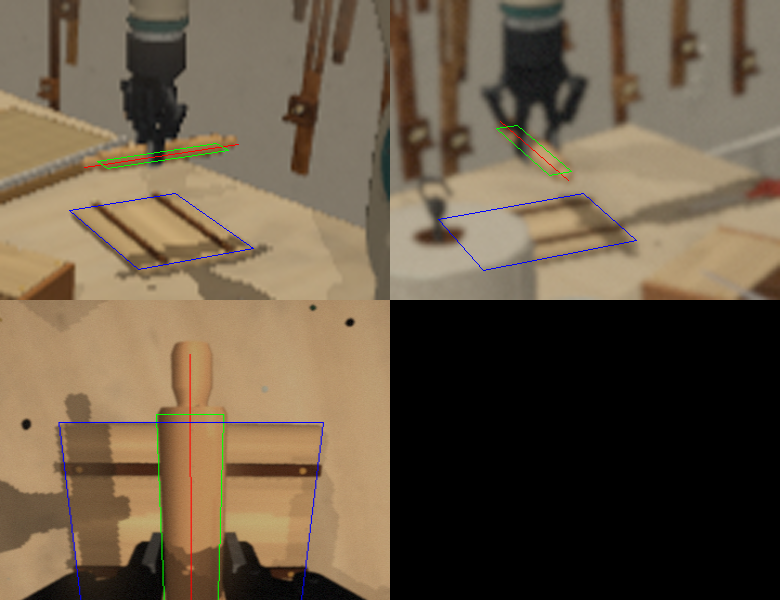

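The pin is over the board, level and parallel to the board's y, and its outline is within a few mm of the prediction. I'll make one small trim, settle, and hand in.

>>> {"api": "arm_command", "payload": {"plan": [[1,[-3,-2,3],[0,0,0]],[1,[0,0,0],[0,0,0]],[1,[0,0,0],[0,0,0]],[1,[0,0,0],[0,0,0]],[1,[0,0,0],[0,0,0]],[1,[0,0,0],[0,0,0]],[1,[0,0,0],[0,0,0]],[1,[0,0,0],[0,0,0]]]}}

```text
t: 13.03
position: [0.5518, -0.2284, 0.1135]
orientation: [180.0, -0.0, 73.5]
contact_force: [0.7, 0.4, -1.7]
width: 0.0264
grip_force: 59.4
```

```bash
python3 t.py && python3 -c "
from cell import *
print(state()['qvel'].round(2));print(job_done())"
```

```text
[ 0.55179573 -0.22838723  0.11347063] [ 1.79997591e+02 -4.10109983e-03  7.35046091e+01] 0.02640584238653887 13.0333
delta tool [ 1.2  0.8 -1.5] rz 0.10398421701682992
[ 0.07 -0.14  0.04  0.05 -0.08 -0.07  0.1 ]
the job is handed in; nothing more can be done
None
```

I drew the pin out slantwise and handed the job in at about 13 s, with the pin still gripped: level, crosswise to the strips, and by my measurements centred on the board to within a few mm and about 10 cm above it. The hand-in call gave no verdict.

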